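# Strip the press stack and close the sample canister

### The job

Take the stack on the press canister apart from the top down, putting each piece in its place before you take the next: the brass plunger standing wholly on the blue pad, the perforated sleeve upright in the yellow drain tray, the white sealing ring over the drying post and down flat on its foot, and last the black lid squarely onto the open sample canister, closing it. Leave the glass flask standing where it is.

Things in the scene. Friction and masses are not known exactly. Their poses are not given: they have to be found in the camera images.
- plunger: Brass press plunger on top of the stack. Round foot 28 mm diameter x 8 mm, then a flange 44 mm diameter x 8 mm, then a plain upright stem 20 mm diameter x 32 mm to grip; 48 mm tall in all. Origin: centre of the foot's underside; z up its axis. In the stack its foot hangs 8 mm inside the sleeve's mouth (3 mm play all round) and its flange rests on the sleeve's rim. About 0.2 kg.
- sleeve: Perforated steel sleeve (round tube with three rows of dark holes), 56 mm outside diameter, 46 mm tall, open through; wall 4 mm, with a 34 mm mouth at the top. Origin: centre of its underside, z up its axis. It stands on the seal. About 0.14 kg.
- seal: Frosted pale white sealing ring, 68 mm outside diameter, 40 mm hole, 20 mm tall, lying flat on the lid round its knob. Origin: centre of its underside (in the hole), z up its axis. Rigid, about 0.06 kg.
- lid: Black round lid at the bottom of the stack, closing the press canister. Plate 112 mm diameter x 16 mm; below it a tapered plug 10 mm deep (74 mm diameter, 68 mm at its foot); above it a central knob 26 mm diameter x 36 mm. Origin: centre of the plug's underside; plate from 10 to 26 mm, knob from 26 to 62 mm above it; z up. About 0.3 kg.
- press_canister: Aluminium canister, fixed to the bench, 100 mm outside diameter, 70 mm tall, that carries the stack (lid, seal, sleeve, plunger, from below). Origin: centre of its underside on the bench.
- open_canister: The other aluminium canister, open, with a yellowish pressed sample puck inside (top 35 mm above the bench), fixed to the bench: 100 mm outside diameter, 92 mm bore, 70 mm tall. Origin: centre of its underside on the bench; its rim is 70 mm above. With the lid's plate down on the rim the lid's origin is 60 mm above this one.
- blue_pad: Round blue pad fixed on the bench, 76 mm diameter, 5 mm thick. Origin: centre of its underside.
- drain_tray: Square yellow drain tray fixed on the bench, 92 mm outside, walls 4 mm thick and 12 mm high, floor 4 mm thick, dark slots on the floor. Origin: centre of its underside; x and y along its sides.
- drying_post: Steel upright post on a round black foot, fixed on the bench. Foot 76 mm diameter, 12 mm high; post 22 mm diameter with a tapered tip, top 52 mm above the bench. Origin: centre of the foot's underside.
- flask: Small conical glass flask with a blue stopper, loose, 54 mm diameter at the foot, 108 mm tall; a bystander to be left where it stands. Origin: centre of its underside.

How it is judged:
On the way, in this order (a step that is already met when the one before it is completed fails the run):
1. the brass plunger stands on the blue pad, the rest still on the stack (horizontal distance between plunger and blue_pad below 0.016 m and z of plunger in the frame of blue_pad between 0.001 and 0.009 m and angle between plunger's own z axis and vertical below 0.1 rad and horizontal distance between sleeve and press_canister below 0.03 m), for 0.2 s.
2. the sleeve stands in the yellow tray, seal and lid still on the stack (horizontal distance between sleeve and drain_tray below 0.023 m and z of sleeve in the frame of drain_tray between 0 and 0.008 m and angle between sleeve's own z axis and vertical below 0.1 rad and horizontal distance between seal and press_canister below 0.03 m), for 0.2 s.
3. the seal is fully down on the drying post, the lid still on the press canister (horizontal distance between seal and drying_post below 0.012 m and z of seal in the frame of drying_post between 0.008 and 0.016 m and angle between seal's own z axis and vertical below 0.1 rad and horizontal distance between lid and press_canister below 0.03 m), for 0.2 s.
4. the lid closes the open canister (horizontal distance between lid and open_canister below 0.014 m and z of lid in the frame of open_canister between 0.056 and 0.064 m and angle between lid's own z axis and vertical below 0.1 rad), for 0.2 s.
At the end, for the whole second after the job is handed in: All pieces at rest, upright within 0.1 rad, seated within 4 mm: plunger on the pad within 16 mm of its centre, sleeve on the tray's floor within 23 mm of its centre, seal round the post on its foot within 12 mm, lid plate on the open canister's rim within 14 mm (all of step 4 and horizontal distance between plunger and blue_pad below 0.016 m and z of plunger in the frame of blue_pad between 0.001 and 0.009 m and angle between each of plunger, sleeve, seal's own z axis and vertical below 0.1 rad and linear speed of each of plunger, sleeve, seal, lid below 0.02 m/s and angular speed of each of plunger, sleeve, seal, lid below 0.2 rad/s and horizontal distance between sleeve and drain_tray below 0.023 m and z of sleeve in the frame of drain_tray between 0 and 0.008 m and horizontal distance between seal and drying_post below 0.012 m and z of seal in the frame of drying_post between 0.008 and 0.016 m); the robot touches nothing.
It fails at once if the glass flask is pushed more than 30 mm or tipped (distance of flask from where it was at the start of the episode above 0.03 m or angle between flask's own z axis and vertical above 0.35 rad).
It also fails if it takes over 120 s, if anything falls off the work surface, if the arm or the gripper's body presses on something with over 40 N, if the wrist force passes 120 N, or if a joint passes its speed limit or range.

### The arm

A 6-joint arm with a two-finger parallel gripper is mounted at the origin on the work surface. World frame = base frame: x ahead of the robot, y to its left, z up, the work surface at z = 0. Lengths are in m, angles in rad, forces in N, time in s.
With the tool pointing down it reaches from about 0.325 to 0.75 m from the base axis. Payload 7.6 kg.
Tool frame: the origin (TCP) lies midway between the tips of the shut fingers; the grasp point (between the pads) lies 19 mm behind it (manip.grip_depth is the distance from the TCP to the grasp point, in m); z points along the fingers, y is the line along which they close (so a half turn about z gives the same grasp; the last joint's range is limited). The gripper opens to 85 mm and grips with 20 to 120 N. Pads are 22 mm wide; open, the fingers measure 114 mm over their backs; the gripper's body (76 mm by 85 mm) begins 54 mm behind the grasp point. The pads swing forward as they close: fully open they stand 13 mm farther back than shut.
Start: joints at [-1.365, 0.052, 1.401, -0, 1.689, -0.07], TCP at [0.143, -0.505, 0.204] pointing down, gripper open.
Joint ranges: [-2.9, 2.9], [-0.91, 2.17], [0.12, 2.37], [-1.06, 4.2], [0.26, 2.73], [-2.93, 2.93]. Speed limits (rad/s): [2.57, 2.57, 3.01, 3.14, 3.14, 3.14].

### API

Orientations are given as a 3x3 rotation matrix whose columns are the frame's x, y, z axes.
In Python, from plant import manip, viewer gives the robot as it stands.
- The arm moves only by the tool carry_out, never from a script. Its argument "commands" is a list of rows, each a list of 3 entries, a list of its own where there are three numbers: the opening in per cent of the stroke, from 0 (shut) to 100 (fully open), then the shift along the tool's x, y, z in units of 40 mm (1.0 is 40 mm), then the turn about the tool's z in rad. In form: [[grip, [dx, dy, dz], spin], ...]. A call has 1 to 10 rows; each row shifts and turns the commanded pose from where the row before left it, along the tool's axes as they then stand; what a row does not reach is not made up. A row lasts 1/10 s, in which the tool goes at most 50 mm and 8.59 degrees, less where a joint would pass 70% of its speed; a pose out of reach is approached as far as the arm can. A call is refused whole if a number of a shift passes 1 or a number of a turn 0.15, either way. A call with a gripper value outside its range is refused whole. The fingers move at their own pace and stop on an object; the grip force is fixed at half the most. Time passes only in rows, so rows that do not move let the fingers close. It gives the time, the measured TCP pose, the force, the opening and the grip force at its end, in the units of the state.
- manip.state(): the state, without advancing time (a new reading comes with each control period).
- viewer.get_image(name): name is "scene" or "top" or "wrist"; returns a dict with "img" (384x512x3 uint8, red, green, blue), "depth" (384x512 float32, m along the optical axis (not along the pixel's ray), 0 where there is no reading), "K" (3x3 intrinsics, pixels), "origin" and "rotation" of the camera in the world; the wrist camera has in their place "mount" (4x4, takes a point from camera to tool coordinates, whose origin is the TCP and whose axes are the flange's). Camera axes: x right, y down, z forward; pixel columns grow to the right and rows downward; lengths in m; the calibration is good to about 2 mm. A picture is of the moment at which its call begins: read the wrist's pose just before it.
- manip.close_job(): hands the job in; it is judged then, once.
The state is a dict: "t": time; "joints": joint angles; "joint_vel": joint speeds; "joint_efforts": joint torques, N m; "position": TCP position; "eef_rot": TCP orientation; "force": force on the tool from outside, world axes, zero at the start; "torque": the same for the moment, N m; "grip_width": opening from 0.0 (shut) to 1.0 (fully open); "grasp_force": force on a finger pad.
Only numpy, scipy, OpenCV 4.12 (cv2) and the standard library are available. Lean on these libraries where they do the work, as an engineer would, in place of code of your own. Each camera call takes 0.05 s, during which the arm holds its last target. There are 200 camera calls.

## Working session

There is one attempt and no reset: what is moved stays moved. The work goes in short steps, Python scripts to look and compute and a tool call to move; the robot and the scene stay as the last step left them, time stands still between calls to the robot, and variables do not carry over. Pictures are saved under pics/ and viewed, at most 14 in all, crops included, and the job is handed in when it is done.

Besides the shell and the picture viewer there is one more tool, called after ">>>" by a JSON object that holds its "api" and its "payload". carry_out: Moves the arm, as the interface text tells. Its arguments: {"type":"object","properties":{"commands":{"type":"array"}},"required":["commands"]}

```bash
mkdir -p pics; ls; cat > h.py <<'E'
import numpy as np, cv2
from plant import manip, viewer
def get(name):
    s=manip.state(); d=viewer.get_image(name)
    if name=='wrist':
        T=np.eye(4);T[:3,:3]=np.array(s['eef_rot']);T[:3,3]=s['position']
        M=T@np.array(d['mount']); d['origin']=M[:3,3]; d['rotation']=M[:3,:3]
    for k in('K','origin','rotation'): d[k]=np.array(d[k])
    return d
def save(d,f): cv2.imwrite('pics/'+f,cv2.cvtColor(d['img'],cv2.COLOR_RGB2BGR))
def ray(d,u,v,z):
    r=d['rotation']@np.linalg.inv(d['K'])@np.array([u,v,1.]); o=d['origin']
    return o+r*(z-o[2])/r[2]
def pt(d,u,v):
    z=d['depth'][int(v),int(u)]
    return d['origin']+d['rotation']@(np.linalg.inv(d['K'])@np.array([u,v,1.])*z)
def cloud(d):
    h,w=d['depth'].shape; u,v=np.meshgrid(np.arange(w),np.arange(h))
    p=np.stack([u,v,np.ones_like(u)],-1)@np.linalg.inv(d['K']).T*d['depth'][...,None]
    return p@d['rotation'].T+d['origin']
E
python3 - <<'E'
from h import *
for n in('scene','top'):
    d=get(n); save(d,n+'0.png'); print(n,d['origin'],d['rotation'].round(3).tolist(),d['K'].tolist())
s=manip.state(); print(s)
E
```

```text
pics
scene [0.9711674  0.45451536 0.85723135] [[-0.725, 0.52, -0.452], [0.689, 0.558, -0.463], [0.012, -0.646, -0.763]] [[413.76422422365647, 0.0, 254.06243057629587], [0.0, 413.76422422365647, 193.2578684610936], [0.0, 0.0, 1.0]]
top [0.40991711 0.01952513 1.19954024] [[-0.011, -0.993, 0.118], [-1.0, 0.008, -0.026], [0.025, -0.118, -0.993]] [[439.75077460183326, 0.0, 253.96372202740986], [0.0, 439.75077460183326, 195.33518824453114], [0.0, 0.0, 1.0]]
{'t': 0.1, 'joints': array([-1.36531224e+00,  5.28225197e-02,  1.40158847e+00,  2.21374465e-06,
        1.68863361e+00, -7.03256665e-02]), 'joint_vel': array([ 0.00164684, -0.00390747, -0.00304867,  0.00197166,  0.00073074,
       -0.00048942]), 'joint_efforts': array([ 1.24768427e-03, -3.82582283e+01, -3.60985637e+01, -5.63619892e-05,
        4.78548915e-03,  1.84917127e-05]), 'position': array([ 0.14291857, -0.50485528,  0.20294871]), 'eef_rot': array([[ 9.62204942e-01,  2.72326208e-01, -2.94105809e-04],
       [ 2.72326347e-01, -9.62203897e-01,  1.42185532e-03],
       [ 1.04218711e-04, -1.44820897e-03, -9.99998946e-01]]), 'force': array([0.12052831, 0.09668898, 0.38611548]), 'torque': array([ 0.02255633, -0.01078976, -0.02579749]), 'grasp_force': 0.0, 'grip_width': 0.9994307288529561}
```

View pics/top0.png

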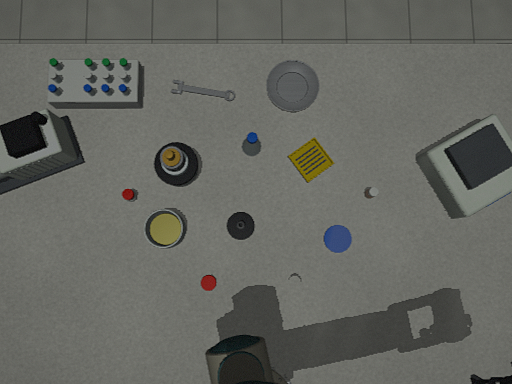

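View pics/scene0.png

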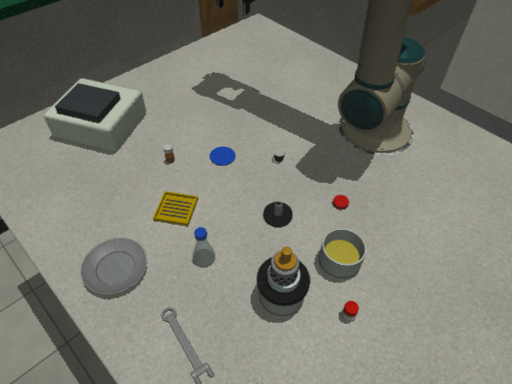

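The top view shows the stack at about (175,160), the open canister at (165,229), the post at (240,226), the pad at (338,239), the tray at (311,160) and the flask at (252,143). The scene view shows the same layout.

```bash
python3 - <<'E'
from h import *
d=get('top'); im=d['img']; hsv=cv2.cvtColor(im,cv2.COLOR_RGB2HSV)
def blob(mask,u,v,r,z,nm):
    m=np.zeros(mask.shape,np.uint8); cv2.circle(m,(u,v),r,255,-1); m&=mask.astype(np.uint8)*255
    c=max(cv2.findContours(m,cv2.RETR_EXTERNAL,cv2.CHAIN_APPROX_NONE)[0],key=cv2.contourArea)
    e=cv2.minAreaRect(cv2.convexHull(c)); (cx,cy),rd=cv2.minEnclosingCircle(c)
    (a,b),_,_=cv2.fitEllipse(c)
    pxl=ray(d,cx+1,cy,z)-ray(d,cx,cy,z)
    mm=np.linalg.norm(pxl)*1000
    print(nm,'ell',ray(d,a,b,z).round(4),'circ',ray(d,cx,cy,z).round(4),'diam mm',round(2*rd*mm,1),'rect',(np.array(e[1])*mm).round(1),round(e[2],1),'depthz',pt(d,cx,cy).round(4))
H,S,V=[hsv[...,i].astype(int) for i in range(3)]
blob((H>105)&(H<130)&(S>120),338,239,25,.005,'pad')
blob((H>15)&(H<35)&(S>120),311,160,35,.012,'tray')
blob(V<70,240,226,22,.012,'postfoot')
blob(V<60,176,163,30,.086,'lid')
blob((H>8)&(H<25)&(S>110),173,160,20,.16,'flange')
P=cloud(d)
def pz(lo,hi,u,v,r,nm):
    m=(P[...,2]>lo)&(P[...,2]<hi); mm=np.zeros(m.shape,np.uint8); cv2.circle(mm,(u,v),r,1,-1); q=P[m&(mm>0)]
    (c,rr)=cv2.minEnclosingCircle(q[:,:2].astype(np.float32)) ; print(nm,len(q),'mean',q.mean(0).round(4),'circ',np.round(c,4),'d',round(2*rr,4))
pz(.062,.078,165,229,32,'openrim'); pz(.078,.094,176,163,32,'lidplate'); pz(.186,.2,173,158,20,'stemtop'); pz(.152,.166,173,158,25,'flange');pz(.1,.11,173,158,30,'seal')
pz(.045,.058,240,226,15,'posttip'); pz(.006,.016,240,226,24,'foot'); pz(.02,.115,252,140,22,'flask')
E
```

```text
pad ell [ 0.4328 -0.2367  0.005 ] circ [ 0.4329 -0.2367  0.005 ] diam mm 74.7 rect [71. 71.] 90.0 depthz [ 0.4329 -0.2364  0.0064]
tray ell [ 0.6499 -0.1694  0.012 ] circ [ 0.6494 -0.1685  0.012 ] diam mm 126.0 rect [91.7 91.9] 54.0 depthz [ 0.651  -0.1698  0.004 ]
postfoot ell [0.4698 0.0264 0.012 ] circ [0.4699 0.026  0.012 ] diam mm 75.0 rect [72.8 70.1] 90.0 depthz [0.4699 0.026  0.0124]
lid ell [0.6249 0.1878 0.086 ] circ [0.6242 0.1869 0.086 ] diam mm 117.1 rect [115.4 108.9] 18.4 depthz [0.6108 0.1764 0.1556]
flange ell [0.6279 0.1902 0.16  ] circ [0.6287 0.1902 0.16  ] diam mm 43.3 rect [40.5 40.5] 45.0 depthz [0.6221 0.1851 0.1912]
openrim 215 mean [0.463  0.2267 0.0688] circ [0.4622 0.225 ] d 0.1003
lidplate 834 mean [0.621  0.1877 0.0856] circ [0.6274 0.1918] d 0.1124
stemtop 57 mean [0.6274 0.1911 0.1911] circ [0.6283 0.191 ] d 0.0209
flange 251 mean [0.6268 0.1895 0.158 ] circ [0.6289 0.1923] d 0.0551
seal 125 mean [0.6139 0.1817 0.1054] circ [0.6272 0.1914] d 0.0675
posttip 32 mean [0.4702 0.0272 0.0497] circ [0.47   0.0271] d 0.0206
foot 550 mean [0.4695 0.0278 0.0116] circ [0.4696 0.0407] d 0.1064
flask 291 mean [ 0.6821 -0.0034  0.0664] circ [ 0.6885 -0.0039] d 0.0503
```

>>> {"api": "carry_out", "payload": {"commands": [[100,[0,0,-0.85],0.138],[100,[0,0,-0.85],0.138],[100,[0.55,-0.79,0],0],[100,[0.55,-0.79,0],0],[100,[0.55,-0.79,0],0],[100,[0.55,-0.79,0],0],[100,[0.55,-0.79,0],0],[100,[0.55,-0.79,0],0],[100,[0.55,-0.79,0],0],[100,[0.55,-0.79,0],0]]}}

```text
t: 1.15
position: [0.3196, -0.251, 0.2715]
eef_rot: [[1.0, -0.0, -0.0], [-0.0, -1.0, -0.0], [-0.0, 0.0, -1.0]]
force: [0.7, 0.0, 1.4]
grip_width: 0.999
grasp_force: 0.0
```

>>> {"api": "carry_out", "payload": {"commands": [[100,[0.55,-0.79,0],0],[100,[0.55,-0.79,0],0],[100,[0.55,-0.79,0],0],[100,[0.55,-0.79,0],0],[100,[0.55,-0.79,0],0],[100,[0.55,-0.79,0],0],[100,[0.55,-0.79,0],0],[100,[0.55,-0.79,0],0],[100,[0.55,-0.79,0],0],[100,[0.55,-0.79,0],0]]}}

```text
t: 2.15
position: [0.5397, 0.065, 0.2713]
eef_rot: [[1.0, -0.0, -0.0], [-0.0, -1.0, -0.0], [-0.0, 0.0, -1.0]]
force: [0.1, -0.7, 0.1]
grip_width: 1.001
grasp_force: 0.0
```

>>> {"api": "carry_out", "payload": {"commands": [[100,[0.55,-0.79,0],0],[100,[0.55,-0.79,0],0],[100,[0.55,-0.79,0],0],[100,[0.2,-0.2,0],0],[100,[0,0,0],0],[100,[0,0,0],0]]}}

```text
t: 2.75
position: [0.6129, 0.1659, 0.2712]
eef_rot: [[1.0, -0.0, -0.001], [-0.0, -1.0, -0.0], [-0.001, 0.0, -1.0]]
force: [0.4, 0.0, -1.0]
grip_width: 0.997
grasp_force: 0.0
```

```bash
python3 - <<'E'
from h import *
s=manip.state(); print(s['position'],s['joints'])
d=get('wrist'); save(d,'w1.png'); print(np.array(d['mount']).round(3).tolist())
P=cloud(d)
def band(lo,hi,nm,x=.6279,y=.1905,r=.04):
    q=P[(P[...,2]>lo)&(P[...,2]<hi)&(np.hypot(P[...,0]-x,P[...,1]-y)<r)&(d['depth']>0)]
    if len(q)<5: print(nm,len(q));return
    c,rr=cv2.minEnclosingCircle(q[:,:2].astype(np.float32)); print(nm,len(q),q.mean(0).round(4),np.round(c,4),round(2*rr,4))
band(.188,.196,'stem');band(.157,.164,'flange');band(.103,.109,'seal',r=.045);band(.083,.089,'lid',r=.07)
E
```

```text
[0.61292429 0.16594428 0.27123842] [ 2.06411577e-01  3.73014349e-01  8.99735613e-01 -3.27903956e-04
  1.86974961e+00  1.77743393e+00]
[[-0.0, -0.944, -0.33, 0.084], [1.0, -0.001, 0.001, -0.0], [-0.001, -0.33, 0.944, -0.17], [0.0, 0.0, 0.0, 1.0]]
stem 504 [0.6289 0.1925 0.1917] [0.6283 0.1928] 0.0204
flange 1316 [0.6319 0.1914 0.1599] [0.6284 0.1927] 0.0441
seal 544 [0.6461 0.184  0.1057] [0.6285 0.1928] 0.0675
lid 4476 [0.6371 0.1898 0.0859] [0.6275 0.1929] 0.112
```

The wrist view agrees with the top view: the stack is coaxial at (0.628, 0.192). Next I grasp the plunger stem.

>>> {"api": "carry_out", "payload": {"commands": [[100,[0.38,-0.655,0],0],[100,[0,0,0.6],0],[100,[0,0,0.8],0],[100,[0,0,0.8],0],[100,[0,0,0.43],0],[100,[0,0,0],0],[0,[0,0,0],0],[0,[0,0,0],0],[0,[0,0,0],0],[0,[0,0,0],0]]}}

```text
t: 3.8
position: [0.6287, 0.1926, 0.1677]
eef_rot: [[1.0, -0.0, 0.002], [-0.0, -1.0, 0.0], [0.002, -0.0, -1.0]]
force: [-1.4, 0.6, -0.3]
grip_width: 0.331
grasp_force: 0.0
```

>>> {"api": "carry_out", "payload": {"commands": [[0,[0,0,0],0],[0,[0,0,0],0],[0,[0,0,0],0],[0,[0,0,0],0]]}}

```text
t: 4.2
position: [0.6283, 0.1925, 0.1664]
eef_rot: [[1.0, -0.0, -0.0], [-0.0, -1.0, -0.0], [-0.0, 0.0, -1.0]]
force: [-0.2, -0.9, -0.6]
grip_width: -0.002
grasp_force: 0.0
```

The gripper is fully shut with no grasp force, so the stem isn't held. I'll look.

```bash
python3 - <<'E'
from h import *
w=get('wrist'); s=get('scene')
a=w['img'][:, :]; b=cv2.resize(s['img'][200:330,220:350],(384,384))
o=np.hstack([cv2.resize(a,(416,312)),cv2.resize(b,(312,312))]); cv2.imwrite('pics/g1.png',o[...,::-1])
st=manip.state(); print(st['grip_width'],st['grasp_force'],st['force'])
E
```

```text
0.0014801224315832394 0.0 [ 0.07217337 -0.68555257  0.14077081]
```

View pics/g1.png

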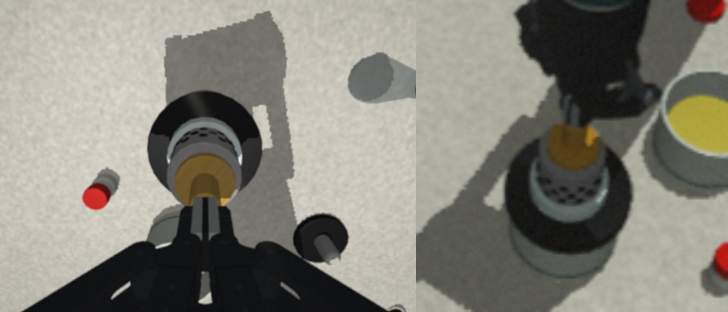

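The fingers look shut right beside or above the stem: wrist picture around (205,215), scene crop around (575,115). I'll check with depth where the tips and the stem are.

```bash
python3 - <<'E'
from h import *
s=manip.state();print(s['position'])
w=get('wrist'); P=cloud(w); im=w['img']
for v in range(200,330,8):
    u=252; print(v,u,im[v,u],P[v,u].round(4), im[v,240],P[v,240].round(4))
for n in('top','scene'):
    d=get(n);Q=cloud(d)
    m=(np.hypot(Q[...,0]-.628,Q[...,1]-.192)<.04)&(Q[...,2]>.165)&(Q[...,2]<.25)
    h=cv2.cvtColor(d['img'],cv2.COLOR_RGB2HSV); b=m&(h[...,0]>8)&(h[...,0]<25)&(h[...,1]>110)
    q=Q[b]; print(n,'brass',len(q), q.min(0).round(4),q.max(0).round(4)) if len(q) else print(n,'none')
    q=Q[m&~b]; print(n,'dark',len(q), q.min(0).round(4),q.max(0).round(4)) if len(q) else None
E
```

```text
[0.62832062 0.19254309 0.16643128]
200 252 [111  87  43] [0.645  0.1929 0.1613] [110  87  43] [0.6448 0.1996 0.1607]
208 252 [107  85  41] [0.6394 0.1929 0.1594] [110  88  43] [0.6397 0.1997 0.1601]
216 252 [83 64 32] [0.6383 0.1929 0.168 ] [105  81  40] [0.6344 0.1998 0.1591]
224 252 [82 64 30] [0.6379 0.1929 0.1776] [81 64 30] [0.635  0.1994 0.1713]
232 252 [83 66 34] [0.638  0.1929 0.1869] [83 65 32] [0.6358 0.199  0.1825]
240 252 [118  92  47] [0.6365 0.193  0.1924] [90 71 34] [0.6359 0.1987 0.1912]
248 252 [13 12 14] [0.6385 0.1929 0.2037] [72 76 75] [0.6383 0.1983 0.2034]
256 252 [14 13 14] [0.6391 0.1929 0.2118] [73 75 75] [0.6387 0.198  0.211 ]
264 252 [18 16 16] [0.6389 0.193  0.2177] [73 76 75] [0.6385 0.1978 0.217 ]
272 252 [18 16 16] [0.6382 0.193  0.2223] [71 74 73] [0.6386 0.1976 0.2229]
280 252 [16 15 18] [0.6379 0.193  0.2272] [72 75 75] [0.6383 0.1975 0.2279]
288 252 [22 22 25] [0.6387 0.193  0.2334] [56 58 58] [0.6402 0.1972 0.2355]
296 252 [21 22 23] [0.6336 0.193  0.2312] [13 18 19] [0.6382 0.1972 0.2374]
304 252 [20 22 22] [0.6298 0.193  0.2308] [17 18 21] [0.6392 0.197  0.243 ]
312 252 [21 21 22] [0.627 0.193 0.232] [13 18 18] [0.6388 0.1968 0.2464]
320 252 [19 18 20] [0.623  0.193  0.2316] [16 17 19] [0.6388 0.1967 0.2502]
328 252 [21 20 21] [0.6203 0.193  0.2328] [16 15 18] [0.6393 0.1966 0.2542]
top brass 14 [0.6184 0.1807 0.1664] [0.6238 0.1974 0.203 ]
top dark 27 [0.6159 0.1762 0.1811] [0.6226 0.1976 0.2453]
scene brass 88 [0.6247 0.1887 0.1651] [0.6392 0.2084 0.206 ]
scene dark 306 [0.6166 0.1579 0.1947] [0.6422 0.2297 0.25  ]
```

>>> {"api": "carry_out", "payload": {"commands": [[0,[0,0,-0.8],0],[0,[0,0,-0.8],0],[0,[0,0,0],0],[0,[0,0,0],0]]}}

```text
t: 4.85
position: [0.6287, 0.1926, 0.2314]
eef_rot: [[1.0, -0.0, 0.002], [-0.0, -1.0, 0.0], [0.002, -0.0, -1.0]]
force: [0.3, 0.5, -1.4]
grip_width: -0.001
grasp_force: 0.0
```

```bash
python3 - <<'E'
from h import *
s=manip.state();print(s['position'],manip.grip_depth,s['grip_width'],[a for a in dir(manip) if a[0]!='_'])
w=get('wrist'); P=cloud(w)
m=(abs(P[...,0]-s['position'][0])<.03)&(abs(P[...,1]-s['position'][1])<.012)&(P[...,2]>.2)
v,u=np.where(m); print('wrist tip z min',np.sort(P[m][:,2])[:8].round(4), v.min(), np.percentile(P[m][:,:2],[2,98],axis=0))
v,u=np.where(m&(P[...,2]<.3)); print(u.min(),u.max(),v.min(),v.max())
d=get('scene');Q=cloud(d)
m=(np.hypot(Q[...,0]-.628,Q[...,1]-.192)<.03)&(Q[...,2]>.2); z=np.sort(Q[m][:,2]); print('scene tip z',z[:10].round(4)); 
b=cv2.resize(d['img'][150:310,200:360],(600,600),interpolation=cv2.INTER_NEAREST); cv2.imwrite('pics/g2.png',b[...,::-1])
q=Q[(np.hypot(Q[...,0]-.628,Q[...,1]-.192)<.012)&(Q[...,2]>.185)&(Q[...,2]<.197)]; print('stem top',len(q),q.mean(0) if len(q) else '')
E
```

```text
[0.62865609 0.19261226 0.23140498] 0.0187 -0.0014208707684583613 ['MotionError', 'close_job', 'grip_depth', 'state']
wrist tip z min [0.2615 0.2615 0.2615 0.2616 0.2616 0.2617 0.2619 0.2619] 242 [[0.619942   0.1810775 ]
 [0.64527944 0.20414201]]
220 286 242 333
scene tip z [0.2555 0.2583 0.2594 0.2599 0.26   0.2608 0.2611 0.2612 0.2616 0.2618]
stem top 73 [0.62978517 0.19529567 0.19007242]
```

View pics/g2.png

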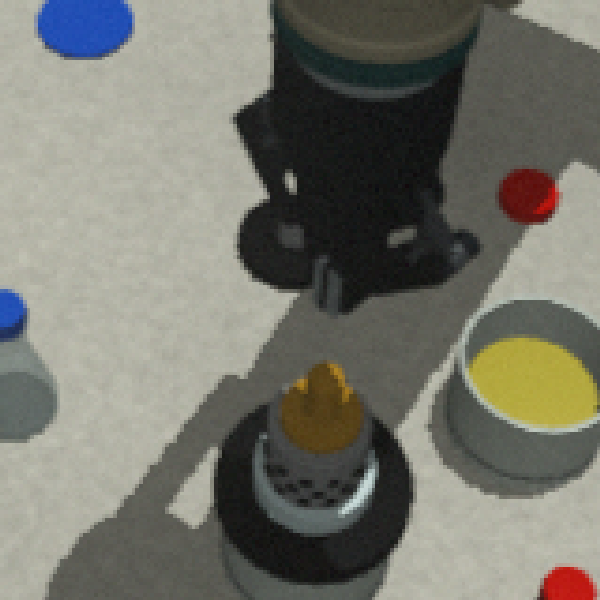

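Scene and wrist views agree: the shut tips sit about 30 mm above the reported TCP (0.261 against 0.231), so the fingers reach 30 mm less than documented. I'll open the gripper and measure the tips and palm.

>>> {"api": "carry_out", "payload": {"commands": [[100,[0,0,-0.5],0],[100,[0,0,0],0],[100,[0,0,0],0],[100,[0,0,0],0],[100,[0,0,0],0],[100,[0,0,0],0],[100,[0,0,0],0],[100,[0,0,0],0]]}}

```text
t: 5.75
position: [0.6283, 0.1925, 0.2503]
eef_rot: [[1.0, -0.0, -0.0], [-0.0, -1.0, -0.0], [-0.0, 0.0, -1.0]]
force: [0.4, 1.3, 0.1]
grip_width: 1.003
grasp_force: 0.0
```

```bash
python3 - <<'E'
from h import *
s=manip.state();print(s['position'],s['grip_width'])
w=get('wrist'); P=cloud(w); p=np.array(s['position']); R=P-p; w['img'] 
save(w,'w3.png')
ok=(w['depth']>0)
for y in (-.055,-.05,-.045,-.04,-.03,-.02,-.01,0,.01,.02,.03,.04,.045,.05):
    m=ok&(abs(R[...,1]-y)<.002)&(abs(R[...,0])<.03)&(R[...,2]>-.03)
    q=R[m]; 
    if len(q): i=np.argsort(q[:,2])[:3]; print(y,len(q),q[i].round(4).tolist())
E
```

```text
[0.62831256 0.19251597 0.25033085] 1.0029272065500126
-0.055 1123 [[0.0057, -0.0534, 0.0473], [0.0062, -0.0534, 0.0481], [0.0058, -0.0534, 0.0483]]
-0.05 808 [[0.01, -0.0487, 0.0448], [0.0096, -0.0491, 0.045], [0.0096, -0.0492, 0.0457]]
-0.045 1464 [[-0.0049, -0.043, 0.0412], [0.0093, -0.0436, 0.0436], [0.0095, -0.0447, 0.0439]]
-0.04 552 [[-0.0007, -0.042, 0.0451], [0.0077, -0.042, 0.0512], [-0.0052, -0.042, 0.0527]]
-0.03 603 [[0.015, -0.0314, 0.098], [0.016, -0.0317, 0.0983], [0.0161, -0.0319, 0.0985]]
-0.02 38 [[0.008, -0.0186, 0.1037], [0.0085, -0.0182, 0.1042], [0.0084, -0.0189, 0.1043]]
-0.01 263 [[0.0082, -0.0093, 0.0998], [0.0086, -0.0112, 0.0998], [0.0086, -0.0085, 0.0998]]
0 171 [[0.0079, 0.0004, 0.1014], [0.0084, 0.0017, 0.1015], [0.0085, 0.0009, 0.1017]]
0.01 258 [[0.0083, 0.0088, 0.0995], [0.0084, 0.0096, 0.0996], [0.0084, 0.0099, 0.0996]]
0.02 31 [[0.0079, 0.0192, 0.1035], [0.0079, 0.0194, 0.1038], [0.0087, 0.018, 0.1039]]
0.03 579 [[0.0161, 0.0318, 0.0987], [0.0158, 0.0315, 0.0991], [0.0165, 0.0319, 0.0992]]
0.04 519 [[0.0112, 0.0417, 0.0871], [0.0105, 0.0414, 0.0871], [0.0103, 0.0411, 0.0874]]
0.045 2046 [[-0.0002, 0.0432, 0.0402], [-0.0046, 0.043, 0.0407], [-0.0009, 0.0431, 0.0408]]
0.05 845 [[0.0098, 0.0492, 0.0443], [0.01, 0.0482, 0.0446], [0.0095, 0.0483, 0.0446]]
```

View pics/w3.png

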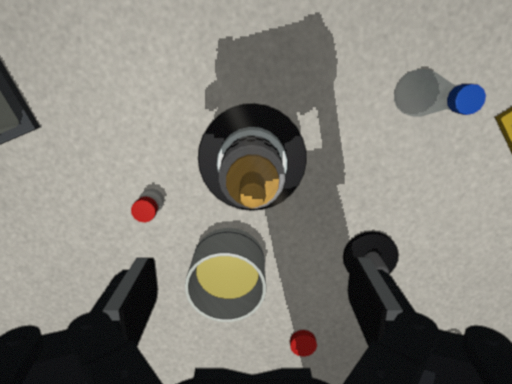

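The open gripper's tips are at TCP+42 mm and its body at TCP+100 mm. The whole gripper sits 30 mm farther back than reported, so I lower every target by 30 mm. The wrist picture shows the plunger untouched at (252,180).

>>> {"api": "carry_out", "payload": {"commands": [[100,[0,0,0.8],0],[100,[0,0,0.8],0],[100,[0,0,0.8],0],[100,[0,0,0.47],0],[100,[0,0,0],0],[0,[0,0,0],0],[0,[0,0,0],0],[0,[0,0,0],0],[0,[0,0,0],0],[0,[0,0,0],0]]}}

```text
t: 6.8
position: [0.6287, 0.1928, 0.1368]
eef_rot: [[1.0, -0.0, 0.002], [-0.0, -1.0, 0.001], [0.002, -0.001, -1.0]]
force: [-0.2, 0.3, 1.0]
grip_width: 0.21
grasp_force: 58.5
```

>>> {"api": "carry_out", "payload": {"commands": [[0,[0,0,0],0],[0,[0,0,0],0],[0,[0,0,0],0],[0,[0,0,0],0]]}}

```text
t: 7.2
position: [0.6287, 0.1927, 0.1367]
eef_rot: [[1.0, -0.0, 0.002], [-0.0, -1.0, 0.0], [0.002, -0.0, -1.0]]
force: [-0.4, 1.8, 5.9]
grip_width: 0.211
grasp_force: 58.6
```

>>> {"api": "carry_out", "payload": {"commands": [[0,[0,0,-0.3],0],[0,[0,0,-0.6],0],[0,[0,0,-0.8],0],[0,[0,0,-0.8],0],[0,[-0.2,0.45,0],0],[0,[-0.4,0.88,0],0],[0,[-0.4,0.88,0],0],[0,[-0.4,0.88,0],0],[0,[-0.4,0.88,0],0],[0,[-0.4,0.88,0],0]]}}

```text
t: 8.2
position: [0.5391, -0.0028, 0.2354]
eef_rot: [[1.0, -0.0, -0.001], [-0.0, -1.0, -0.0], [-0.001, 0.0, -1.0]]
force: [0.4, 0.3, -2.1]
grip_width: 0.217
grasp_force: 58.8
```

>>> {"api": "carry_out", "payload": {"commands": [[0,[-0.4,0.88,0],0],[0,[-0.4,0.88,0],0],[0,[-0.4,0.88,0],0],[0,[-0.4,0.88,0],0],[0,[-0.4,0.88,0],0],[0,[-0.4,0.8,0],0],[0,[-0.2,0.4,0],0],[0,[0,0,0],0],[0,[0,0,0],0]]}}

```text
t: 9.1
position: [0.4361, -0.2253, 0.2356]
eef_rot: [[1.0, -0.001, -0.001], [-0.001, -1.0, 0.001], [-0.001, -0.001, -1.0]]
force: [0.1, -0.7, -2.5]
grip_width: 0.216
grasp_force: 58.9
```

```bash
python3 - <<'E'
from h import *
s=manip.state();print(s['position'],s['grip_width'])
w=get('wrist'); P=cloud(w); save(w,'w4.png')
h=cv2.cvtColor(w['img'],cv2.COLOR_RGB2HSV)
m=((h[...,0]>105)&(h[...,0]<130)&(h[...,1]>120)).astype(np.uint8)
c=max(cv2.findContours(m,cv2.RETR_EXTERNAL,cv2.CHAIN_APPROX_NONE)[0],key=cv2.contourArea)[:,0,:]
q=np.array([ray(w,u,v,.005)[:2] for u,v in c],np.float32); print('pad',cv2.minEnclosingCircle(q))
b=(h[...,0]>8)&(h[...,0]<25)&(h[...,1]>100)&(P[...,2]>.1); q=P[b]; print('brass',len(q),q.min(0).round(4),q.max(0).round(4))
E
```

```text
[ 0.43606024 -0.22527856  0.23555287] 0.2163524410079007
pad ((0.43217548727989197, -0.2347830832004547), 0.0373980775475502)
brass 5178 [ 0.4251 -0.2663  0.2524] [ 0.5201 -0.2041  0.4057]
```

>>> {"api": "carry_out", "payload": {"commands": [[0,[-0.09,0.26,0],0],[0,[0,0,0.7],0],[0,[0,0,0.9],0],[0,[0,0,0.9],0],[0,[0,0,0.9],0],[0,[0,0,0.9],0],[0,[0,0,0.9],0],[0,[0,0,0.4],0],[0,[0,0,0.1],0],[0,[0,0,0],0]]}}

```text
t: 10.15
position: [0.4328, -0.2358, 0.0077]
eef_rot: [[1.0, 0.0, -0.0], [0.0, -1.0, 0.0], [-0.0, -0.0, -1.0]]
force: [-0.1, 0.7, -2.5]
grip_width: 0.208
grasp_force: 58.9
```

>>> {"api": "carry_out", "payload": {"commands": [[0,[0,0,0.05],0],[0,[0,0,0.05],0],[0,[0,0,0],0]]}}

```text
t: 10.45
position: [0.433, -0.2361, 0.0043]
eef_rot: [[1.0, -0.0, 0.001], [-0.0, -1.0, -0.001], [0.001, 0.001, -1.0]]
force: [-0.1, -0.0, -2.0]
grip_width: 0.214
grasp_force: 58.9
```

>>> {"api": "carry_out", "payload": {"commands": [[0,[0,0,0.05],0],[0,[0,0,0.05],0],[0,[0,0,0.04],0],[0,[0,0,0],0]]}}

```text
t: 10.85
position: [0.4326, -0.2358, -0.0021]
eef_rot: [[1.0, -0.0, -0.0], [-0.0, -1.0, 0.0], [-0.0, -0.0, -1.0]]
force: [0.4, -0.1, -2.4]
grip_width: 0.214
grasp_force: 59.1
```

>>> {"api": "carry_out", "payload": {"commands": [[0,[0,0,0.03],0],[0,[0,0,0],0]]}}

```text
t: 11.05
position: [0.4328, -0.2359, -0.0022]
eef_rot: [[1.0, -0.0, 0.0], [-0.0, -1.0, -0.0], [0.0, 0.0, -1.0]]
force: [-3.0, 1.8, 5.2]
grip_width: 0.215
grasp_force: 59.7
```

Contact (the force rose to +5 N). I release and go up.

>>> {"api": "carry_out", "payload": {"commands": [[100,[0,0,0],0],[100,[0,0,0],0],[100,[0,0,0],0],[100,[0,0,0],0],[100,[0,0,0],0],[100,[0,0,0],0],[100,[0,0,0],0],[100,[0,0,-0.5],0],[100,[0,0,-0.9],0],[100,[0,0,-0.9],0]]}}

```text
t: 12.05
position: [0.4322, -0.2355, 0.0895]
eef_rot: [[1.0, -0.0, -0.001], [-0.0, -1.0, 0.001], [-0.001, -0.001, -1.0]]
force: [0.2, 0.0, -0.2]
grip_width: 1.0
grasp_force: 0.0
```

>>> {"api": "carry_out", "payload": {"commands": [[100,[0,0,-0.9],0],[100,[0,0,-0.9],0],[100,[0,0,-0.9],0],[100,[0,0,-0.9],0],[100,[0.4,-0.88,0],0],[100,[0.4,-0.88,0],0],[100,[0.4,-0.88,0],0],[100,[0.4,-0.88,0],0],[100,[0.4,-0.88,0],0],[100,[0.4,-0.88,0],0]]}}

```text
t: 13.05
position: [0.5291, -0.0231, 0.2329]
eef_rot: [[1.0, -0.0, 0.0], [-0.0, -1.0, -0.0], [0.0, 0.0, -1.0]]
force: [0.7, -1.1, 0.0]
grip_width: 1.001
grasp_force: 0.0
```

```bash
python3 - <<'E'
from h import *
s=manip.state();print(s['position'])
d=get('top'); P=cloud(d); h=cv2.cvtColor(d['img'],cv2.COLOR_RGB2HSV)
q=P[(np.hypot(P[...,0]-.433,P[...,1]+.236)<.05)&(P[...,2]>.045)&(P[...,2]<.2)]
print('plunger stem top',len(q),q.mean(0).round(4),q[:,2].max() if len(q) else '')
def b(lo,hi,nm,x=.628,y=.192,r=.05):
    q=P[(P[...,2]>lo)&(P[...,2]<hi)&(np.hypot(P[...,0]-x,P[...,1]-y)<r)]
    if len(q)>3: print(nm,len(q),np.round(cv2.minEnclosingCircle(q[:,:2].astype(np.float32)),4) if 0 else cv2.minEnclosingCircle(q[:,:2].astype(np.float32)))
b(.148,.156,'sleeve top'); b(.103,.109,'seal')
E
```

```text
[ 0.52909849 -0.02310142  0.23292606]
plunger stem top 47 [ 0.4324 -0.236   0.0529] 0.056808361165654686
sleeve top 252 ((0.6293964385986328, 0.19254474341869354), 0.02817951701581478)
seal 147 ((0.6277992129325867, 0.19142389297485352), 0.033489078283309937)
```

>>> {"api": "carry_out", "payload": {"commands": [[100,[0.415,-0.9,0],0],[100,[0.415,-0.9,0],0],[100,[0.415,-0.9,0],0],[100,[0.415,-0.9,0],0],[100,[0.415,-0.9,0],0],[100,[0.415,-0.9,0],0],[100,[0,0,0],0],[100,[0,0,0],0]]}}

```text
t: 13.9
position: [0.6282, 0.1919, 0.2318]
eef_rot: [[1.0, 0.001, -0.001], [0.001, -1.0, -0.001], [-0.001, 0.001, -1.0]]
force: [0.2, -1.1, 1.0]
grip_width: 1.002
grasp_force: 0.0
```

```bash
python3 - <<'E'
from h import *
s=manip.state();print(s['position'])
w=get('wrist'); P=cloud(w)
def b(lo,hi,nm,r,x=.629,y=.1927):
    q=P[(P[...,2]>lo)&(P[...,2]<hi)&(np.hypot(P[...,0]-x,P[...,1]-y)<r)]
    if len(q)>3: print(nm,len(q),cv2.minEnclosingCircle(q[:,:2].astype(np.float32)),q[:,2].mean())
b(.149,.155,'sleeve top',.034); b(.103,.109,'seal',.042)
E
```

```text
[0.62824474 0.19191294 0.2317939 ]
sleeve top 2405 ((0.6293415427207947, 0.193265900015831), 0.028055232018232346) 0.1518544639338543
seal 915 ((0.628673255443573, 0.19336126744747162), 0.033695388585329056) 0.10577472293805963
```

>>> {"api": "carry_out", "payload": {"commands": [[100,[0.025,-0.03,0.7],0],[100,[0,0,0.9],0],[100,[0,0,0.9],0],[100,[0,0,0.7],0],[100,[0,0,0.38],0],[100,[0,0,0],0],[0,[0,0,0],0],[0,[0,0,0],0],[0,[0,0,0],0],[0,[0,0,0],0]]}}

```text
t: 14.95
position: [0.6308, 0.1927, 0.0929]
eef_rot: [[1.0, -0.0, 0.005], [-0.0, -1.0, 0.001], [0.005, -0.001, -1.0]]
force: [0.1, -0.0, 5.7]
grip_width: 0.642
grasp_force: 64.0
```

>>> {"api": "carry_out", "payload": {"commands": [[0,[0,0,0],0],[0,[0,0,0],0]]}}

```text
t: 15.15
position: [0.6308, 0.1927, 0.0929]
eef_rot: [[1.0, -0.0, 0.005], [-0.0, -1.0, 0.001], [0.005, -0.001, -1.0]]
force: [0.2, 0.2, 5.2]
grip_width: 0.643
grasp_force: 64.0
```

>>> {"api": "carry_out", "payload": {"commands": [[0,[0,0,-0.3],0],[0,[0,0,-0.6],0],[0,[0,0,-0.8],0],[0,[0,0,-0.8],0],[0,[0,0,-0.8],0],[0,[0,0.45,0],0],[0,[0,0.88,0],0],[0,[0,0.88,0],0],[0,[0,0.88,0],0],[0,[0,0.88,0],0]]}}

```text
t: 16.15
position: [0.6287, 0.0318, 0.2211]
eef_rot: [[1.0, -0.0, -0.001], [-0.0, -1.0, -0.0], [-0.001, 0.0, -1.0]]
force: [0.5, -0.1, -1.8]
grip_width: 0.644
grasp_force: 63.6
```

>>> {"api": "carry_out", "payload": {"commands": [[0,[0,0.88,0],0],[0,[0,0.88,0],0],[0,[0,0.88,0],0],[0,[0,0.88,0],0],[0,[0.2,0.88,0],0],[0,[0.2,0.4,0],0],[0,[0,0,0],0],[0,[0,0,0],0]]}}

```text
t: 16.95
position: [0.6448, -0.1585, 0.221]
eef_rot: [[1.0, -0.001, -0.001], [-0.001, -1.0, 0.001], [-0.001, -0.001, -1.0]]
force: [-0.1, 0.5, -1.1]
grip_width: 0.639
grasp_force: 63.6
```

```bash
python3 - <<'E'
from h import *
s=manip.state();print(s['position'],s['grip_width'])
w=get('wrist'); P=cloud(w); save(w,'w5.png')
h=cv2.cvtColor(w['img'],cv2.COLOR_RGB2HSV)
m=((h[...,0]>18)&(h[...,0]<35)&(h[...,1]>120)).astype(np.uint8)
c=max(cv2.findContours(m,cv2.RETR_EXTERNAL,cv2.CHAIN_APPROX_NONE)[0],key=cv2.contourArea)[:,0,:]
q=np.array([ray(w,u,v,.010)[:2] for u,v in c],np.float32); print('tray',cv2.minAreaRect(q))
T=get('top'); Q=cloud(T); z=Q[(np.hypot(Q[...,0]-.628,Q[...,1]-.192)<.04)]
q=z[(z[:,2]>.1)&(z[:,2]<.11)]; print('seal',len(q),cv2.minEnclosingCircle(q[:,:2].astype(np.float32)))
E
```

```text
[ 0.64479034 -0.15846551  0.22096935] 0.6385258653072752
tray ((0.6494049429893494, -0.16718554496765137), (0.09309708327054977, 0.0922236442565918), 36.058956146240234)
seal 382 ((0.6283751130104065, 0.19226787984371185), 0.034085068851709366)
```

View pics/w5.png

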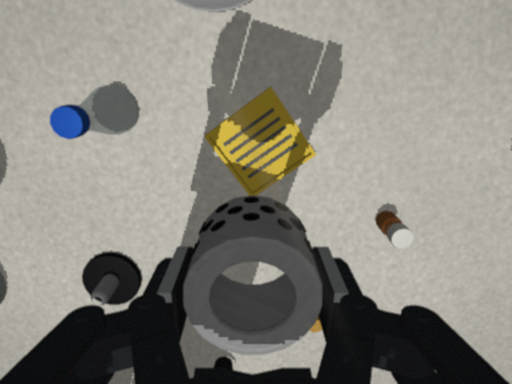

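The tray is around (260,140), and the sleeve is held upright at (255,280). I descend and feel for contact.

>>> {"api": "carry_out", "payload": {"commands": [[0,[0.12,0.24,0.4],0],[0,[0,0,0.8],0],[0,[0,0,0.8],0],[0,[0,0,0.8],0],[0,[0,0,0.8],0],[0,[0,0,0.8],0],[0,[0,0,0.7],0],[0,[0,0,0.4],0],[0,[0,0,0.1],0],[0,[0,0,0],0]]}}

```text
t: 18.05
position: [0.6501, -0.1678, -0.0023]
eef_rot: [[1.0, 0.0, -0.0], [0.0, -1.0, -0.0], [-0.0, 0.0, -1.0]]
force: [0.9, 0.4, -1.2]
grip_width: 0.639
grasp_force: 63.6
```

>>> {"api": "carry_out", "payload": {"commands": [[0,[0,0,0],0]]}}

```text
t: 18.15
position: [0.6512, -0.1682, -0.0003]
eef_rot: [[1.0, -0.0, 0.003], [-0.0, -1.0, -0.001], [0.003, 0.001, -1.0]]
force: [-0.3, 0.4, -0.2]
grip_width: 0.64
grasp_force: 63.6
```

>>> {"api": "carry_out", "payload": {"commands": [[0,[0,0,0.05],0],[0,[0,0,0.05],0],[0,[0,0,0],0]]}}

```text
t: 18.45
position: [0.6501, -0.1679, -0.0062]
eef_rot: [[1.0, -0.0, 0.0], [-0.0, -1.0, -0.0], [0.0, 0.0, -1.0]]
force: [-0.7, 0.4, -0.8]
grip_width: 0.642
grasp_force: 63.6
```

>>> {"api": "carry_out", "payload": {"commands": [[0,[0,0,0.03],0],[0,[0,0,0],0]]}}

```text
t: 18.65
position: [0.65, -0.1679, -0.0076]
eef_rot: [[1.0, -0.0, -0.0], [-0.0, -1.0, -0.0], [-0.0, 0.0, -1.0]]
force: [0.2, 0.6, -2.2]
grip_width: 0.641
grasp_force: 63.6
```

>>> {"api": "carry_out", "payload": {"commands": [[0,[0,0,0.03],0],[0,[0,0,0],0]]}}

```text
t: 18.85
position: [0.65, -0.1679, -0.0089]
eef_rot: [[1.0, -0.0, -0.0], [-0.0, -1.0, -0.0], [-0.0, 0.0, -1.0]]
force: [-0.2, 0.5, -1.6]
grip_width: 0.639
grasp_force: 63.7
```

>>> {"api": "carry_out", "payload": {"commands": [[0,[0,0,0.03],0],[0,[0,0,0],0]]}}

```text
t: 19.05
position: [0.6502, -0.168, -0.009]
eef_rot: [[1.0, -0.0, 0.0], [-0.0, -1.0, -0.0], [0.0, 0.0, -1.0]]
force: [-3.6, 0.5, 4.4]
grip_width: 0.645
grasp_force: 64.1
```

>>> {"api": "carry_out", "payload": {"commands": [[100,[0,0,0],0],[100,[0,0,0],0],[100,[0,0,0],0],[100,[0,0,0],0],[100,[0,0,0],0],[100,[0,0,-0.2],0],[100,[0,0,-0.6],0],[100,[0,0,-0.9],0],[100,[0,0,-0.9],0],[100,[0,0,-0.9],0]]}}

```text
t: 20.05
position: [0.65, -0.1679, 0.1323]
eef_rot: [[1.0, -0.0, 0.001], [-0.0, -1.0, -0.0], [0.001, 0.0, -1.0]]
force: [0.3, -0.3, 0.1]
grip_width: 0.998
grasp_force: 0.0
```

>>> {"api": "carry_out", "payload": {"commands": [[100,[0,0,-0.9],0],[100,[0,0,-0.9],0],[100,[0,-0.8,-0.4],0],[100,[0,-0.9,0],0],[100,[0,-0.9,0],0],[100,[0,-0.9,0],0],[100,[0,-0.9,0],0],[100,[-0.1,-0.9,0],0],[100,[-0.2,-0.9,0],0],[100,[-0.2,-0.9,0],0]]}}

```text
t: 21.05
position: [0.6297, 0.1176, 0.2188]
eef_rot: [[1.0, -0.0, 0.001], [-0.0, -1.0, 0.0], [0.001, -0.0, -1.0]]
force: [-0.1, 0.7, -0.1]
grip_width: 1.002
grasp_force: 0.0
```

>>> {"api": "carry_out", "payload": {"commands": [[100,[0,-0.9,0],0],[100,[0,-0.9,0],0],[100,[0,0,0],0],[100,[0,0,0],0]]}}

```text
t: 21.45
position: [0.63, 0.1887, 0.2185]
eef_rot: [[1.0, 0.001, 0.0], [0.001, -1.0, -0.0], [0.0, 0.0, -1.0]]
force: [0.0, -0.2, -0.0]
grip_width: 1.0
grasp_force: 0.0
```

```bash
python3 - <<'E'
from h import *
s=manip.state();print(s['position'])
w=get('wrist'); P=cloud(w); T=get('top'); Q=cloud(T)
def b(P,lo,hi,nm,r,x=.6285,y=.1927):
    q=P[(P[...,2]>lo)&(P[...,2]<hi)&(np.hypot(P[...,0]-x,P[...,1]-y)<r)]
    print(nm,len(q)); 
    if len(q)>3: print(cv2.minEnclosingCircle(q[:,:2].astype(np.float32)),q[:,2].mean())
b(P,.103,.109,'seal',.042); b(P,.119,.125,'knob',.03); b(P,.083,.089,'lid',.065)
b(Q,.045,.055,'sleeve',.05,.65,-.168);b(Q,.045,.058,'plunger',.04,.433,-.236)
E
```

```text
[0.6299828  0.18869529 0.21849146]
seal 2984
((0.6283690929412842, 0.19314508140087128), 0.0339958555996418) 0.10587774484907417
knob 706
((0.6278793811798096, 0.1932464987039566), 0.01291727740317583) 0.1218780021547835
lid 6605
((0.6277256011962891, 0.19313547015190125), 0.055946141481399536) 0.08598822008754893
sleeve 215
((0.6492975950241089, -0.16847272217273712), 0.028269339352846146) 0.05001645240156213
plunger 46
((0.4326816499233246, -0.2360846847295761), 0.009960505180060863) 0.05284441607919609
```

>>> {"api": "carry_out", "payload": {"commands": [[100,[-0.04,-0.11,0.5],0],[100,[0,0,0.8],0],[100,[0,0,0.8],0],[100,[0,0,0.8],0],[100,[0,0,0.7],0],[100,[0,0,0.4],0],[100,[0,0,0.14],0],[100,[0,0,0],0],[100,[0,0,0],0]]}}

```text
t: 22.45
position: [0.6296, 0.1925, 0.0545]
eef_rot: [[1.0, -0.0, 0.003], [-0.0, -1.0, 0.001], [0.003, -0.001, -1.0]]
force: [-0.4, -0.1, 0.2]
grip_width: 1.005
grasp_force: 0.0
```

```bash
python3 - <<'E'
from h import *
for i in range(3): print(manip.state()['position'])
w=get('wrist'); P=cloud(w); R=P-np.array([.6284,.193,0])
q=P[(abs(R[...,0])<.02)&(abs(R[...,1])<.058)&(abs(R[...,1])>.036)&(P[...,2]>.088)&(P[...,2]<.15)]
for sg in(1,-1):
    k=q[(q[:,1]-.193)*sg>0]; k=k[np.argsort(k[:,2])]; print(len(k),k[:4].round(4).tolist(), 'inner y',np.round(k[np.argmin(abs(k[:,1]-.193))],4))
E
```

```text
[0.62958399 0.19251909 0.05446425]
[0.62958399 0.19251909 0.05446425]
[0.62958399 0.19251909 0.05446425]
6067 [[0.6247, 0.2358, 0.0941], [0.6255, 0.2356, 0.0945], [0.635, 0.2355, 0.095], [0.6285, 0.2356, 0.0952]] inner y [0.6409 0.229  0.1481]
5956 [[0.6476, 0.1487, 0.0881], [0.6295, 0.1496, 0.0945], [0.6258, 0.1499, 0.095], [0.635, 0.1499, 0.0951]] inner y [0.6406 0.1566 0.1479]
```

The open tips are at 0.094 and will swing to about 0.089 on closing, just above the lid plate. I close.

>>> {"api": "carry_out", "payload": {"commands": [[0,[0,0,0],0],[0,[0,0,0],0],[0,[0,0,0],0],[0,[0,0,0],0],[0,[0,0,0],0]]}}

```text
t: 23.0
position: [0.6296, 0.1928, 0.0546]
eef_rot: [[1.0, -0.0, 0.003], [-0.0, -1.0, 0.001], [0.003, -0.001, -1.0]]
force: [0.0, -0.2, 6.9]
grip_width: 0.769
grasp_force: 66.8
```

>>> {"api": "carry_out", "payload": {"commands": [[0,[0,0,-0.2],0],[0,[0,0,-0.4],0],[0,[0,0,-0.6],0],[0,[0,0,-0.8],0],[0,[0,0,-0.8],0],[0,[0,0,-0.8],0],[0,[0,0,0],0]]}}

```text
t: 23.7
position: [0.6304, 0.193, 0.2044]
eef_rot: [[1.0, -0.0, 0.011], [-0.0, -1.0, 0.003], [0.011, -0.003, -1.0]]
force: [-0.1, 0.3, 0.9]
grip_width: 0.762
grasp_force: 66.4
```

```bash
python3 - <<'E'
from h import *
print(manip.state()['position'])
w=get('wrist'); save(w,'w6.png'); P=cloud(w); T=get('top'); Q=cloud(T)
def b(P,lo,hi,nm,r,x=.6285,y=.1927):
    q=P[(P[...,2]>lo)&(P[...,2]<hi)&(np.hypot(P[...,0]-x,P[...,1]-y)<r)]
    print(nm,len(q)); 
    if len(q)>3: print(cv2.minEnclosingCircle(q[:,:2].astype(np.float32)),q[:,2].mean())
b(P,.119,.125,'knob',.03); b(P,.083,.089,'lid',.065); b(P,.23,.26,'seal?',.036);b(Q,.083,.089,'lid top',.065)
E
```

```text
[0.63042281 0.19303323 0.20435676]
knob 656
((0.6280182600021362, 0.19292065501213074), 0.012930987402796745) 0.12188340319846873
lid 8461
((0.627756655216217, 0.1929204910993576), 0.05590064451098442) 0.08597177279797645
seal? 16263
((0.6302064657211304, 0.1926916539669037), 0.035576753318309784) 0.25322951331465837
lid top 380
((0.6267911791801453, 0.19193698465824127), 0.05545886233448982) 0.0859000374872621
```

View pics/w6.png

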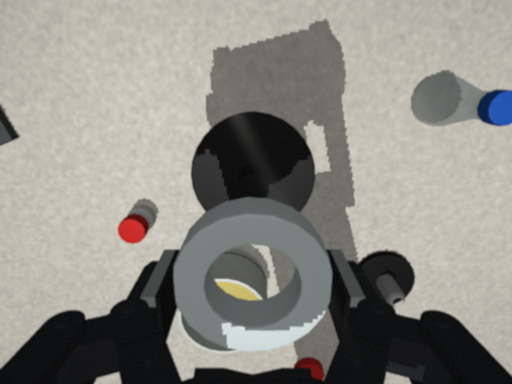

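The ring is held level at (253,275), and the lid stays in place at (253,170). Now over to the post.

>>> {"api": "carry_out", "payload": {"commands": [[0,[-0.35,0.35,0],0],[0,[-0.65,0.66,0],0],[0,[-0.65,0.66,0],0],[0,[-0.65,0.66,0],0],[0,[-0.65,0.66,0],0],[0,[-0.65,0.66,0],0],[0,[-0.3,0.4,0],0],[0,[0,0,0],0],[0,[0,0,0],0]]}}

```text
t: 24.7
position: [0.4722, 0.0306, 0.1958]
eef_rot: [[1.0, -0.001, -0.001], [-0.001, -1.0, 0.0], [-0.001, -0.0, -1.0]]
force: [0.1, 1.0, -1.0]
grip_width: 0.761
grasp_force: 66.4
```

```bash
python3 - <<'E'
from h import *
s=manip.state();print(s['position'],np.array(s['eef_rot']).round(3)[:,2])
w=get('wrist'); save(w,'w7.png'); P=cloud(w)
q=P[(P[...,2]>.009)&(P[...,2]<.016)&(np.hypot(P[...,0]-.47,P[...,1]-.027)<.043)]; print('foot',len(q),cv2.minEnclosingCircle(q[:,:2].astype(np.float32)))
q=P[(P[...,2]>.047)&(P[...,2]<.056)&(np.hypot(P[...,0]-.47,P[...,1]-.027)<.02)]; print('tip',len(q),q.mean(0) if len(q) else '')
T=np.array(s['position'])
q=P[(np.hypot(P[...,0]-T[0],P[...,1]-T[1])<.04)&(P[...,2]>T[2]+.03)&(P[...,2]<T[2]+.054)]
q2=q[abs(q[:,1]-T[1])<.02]; print('ring z range',q2[:,2].min(),q2[:,2].max(), 'x',q2[:,0].min(),q2[:,0].max())
A=q2[q2[:,2]>np.percentile(q2[:,2],20)]
E
```

```text
[0.47221556 0.03062826 0.19577473] [-0.001  0.    -1.   ]
foot 3361 ((0.46975192427635193, 0.02825278230011463), 0.037888411432504654)
tip 199 [0.47101435 0.02812758 0.04939689]
ring z range 0.22675901049901925 0.24917758332142168 x 0.4376659572237779 0.5061502550129867
```

View pics/w7.png

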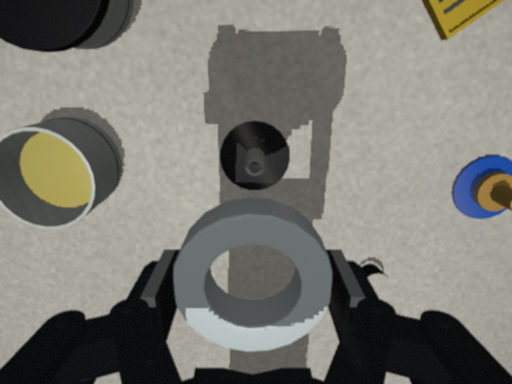

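The post is at (255,160) in line with the ring. I centre the last 3 mm and lower.

>>> {"api": "carry_out", "payload": {"commands": [[0,[-0.05,0.07,0.3],0],[0,[0,0,0.7],0],[0,[0,0,0.8],0],[0,[0,0,0.8],0],[0,[0,0,0.8],0],[0,[0,0,0.8],0],[0,[0,0,0.6],0],[0,[0,0,0.3],0],[0,[0,0,0.05],0],[0,[0,0,0],0]]}}

```text
t: 25.75
position: [0.4708, 0.0279, -0.0092]
eef_rot: [[1.0, 0.0, 0.0], [0.0, -1.0, -0.0], [0.0, 0.0, -1.0]]
force: [0.3, 0.5, 0.3]
grip_width: 0.764
grasp_force: 66.4
```

>>> {"api": "carry_out", "payload": {"commands": [[0,[0,0,0.05],0],[0,[0,0,0.05],0],[0,[0,0,0],0]]}}

```text
t: 26.05
position: [0.4708, 0.0277, -0.0131]
eef_rot: [[1.0, -0.0, 0.001], [-0.0, -1.0, -0.0], [0.001, 0.0, -1.0]]
force: [1.2, 0.2, -0.9]
grip_width: 0.762
grasp_force: 66.4
```

>>> {"api": "carry_out", "payload": {"commands": [[0,[0,0,0.05],0],[0,[0,0,0.05],0],[0,[0,0,0],0]]}}

```text
t: 26.35
position: [0.4703, 0.0277, -0.0178]
eef_rot: [[1.0, -0.0, -0.0], [-0.0, -1.0, -0.0], [-0.0, 0.0, -1.0]]
force: [-0.6, -0.0, -0.4]
grip_width: 0.762
grasp_force: 66.4
```

>>> {"api": "carry_out", "payload": {"commands": [[0,[0,0,0.04],0],[0,[0,0,0],0]]}}

```text
t: 26.55
position: [0.4704, 0.0277, -0.0193]
eef_rot: [[1.0, -0.0, -0.0], [-0.0, -1.0, -0.0], [-0.0, 0.0, -1.0]]
force: [-0.9, 0.2, -0.5]
grip_width: 0.765
grasp_force: 66.4
```

>>> {"api": "carry_out", "payload": {"commands": [[0,[0,0,0.03],0],[0,[0,0,0],0]]}}

```text
t: 26.75
position: [0.4705, 0.0277, -0.0195]
eef_rot: [[1.0, -0.0, -0.0], [-0.0, -1.0, -0.0], [-0.0, 0.0, -1.0]]
force: [-5.4, -0.3, 7.6]
grip_width: 0.764
grasp_force: 67.2
```

Contact. I release, rise and go back over the stack.

>>> {"api": "carry_out", "payload": {"commands": [[100,[0,0,0],0],[100,[0,0,0],0],[100,[0,0,0],0],[100,[0,0,0],0],[100,[0,0,0],0],[100,[0,0,-0.2],0],[100,[0,0,-0.6],0],[100,[0,0,-0.9],0],[100,[0,0,-0.9],0],[100,[0,0,-0.9],0]]}}

```text
t: 27.75
position: [0.4703, 0.0278, 0.1218]
eef_rot: [[1.0, -0.0, 0.001], [-0.0, -1.0, -0.0], [0.001, 0.0, -1.0]]
force: [0.4, -0.7, 0.5]
grip_width: 0.999
grasp_force: 0.0
```

>>> {"api": "carry_out", "payload": {"commands": [[100,[0,0,-0.9],0],[100,[0,0,-0.9],0],[100,[0.65,-0.66,0],0],[100,[0.65,-0.66,0],0],[100,[0.65,-0.66,0],0],[100,[0.65,-0.66,0],0],[100,[0.65,-0.66,0],0],[100,[0.65,-0.8,0],0],[100,[0,0,0],0],[100,[0,0,0],0]]}}

```text
t: 28.75
position: [0.6264, 0.1921, 0.191]
eef_rot: [[1.0, 0.001, -0.001], [0.001, -1.0, -0.001], [-0.001, 0.001, -1.0]]
force: [-0.5, -0.4, 0.7]
grip_width: 1.002
grasp_force: 0.0
```

```bash
python3 - <<'E'
from h import *
s=manip.state();print(s['position'])
w=get('wrist'); P=cloud(w); T=get('top'); Q=cloud(T)
def b(P,lo,hi,nm,r,x=.628,y=.193):
    q=P[(P[...,2]>lo)&(P[...,2]<hi)&(np.hypot(P[...,0]-x,P[...,1]-y)<r)]
    print(nm,len(q)); 
    if len(q)>3: print(cv2.minEnclosingCircle(q[:,:2].astype(np.float32)),q[:,2].mean())
b(P,.119,.125,'knob',.03); b(P,.083,.089,'lid',.065)
b(Q,.027,.037,'seal',.042,.47,.027); b(Q,.045,.055,'sleeve',.05,.65,-.168);b(Q,.045,.058,'plunger',.04,.433,-.236)
b(P,.066,.074,'open rim wrist',.06,.462,.226);b(Q,.066,.074,'open rim top',.06,.462,.226)
E
```

```text
[0.62639773 0.1920762  0.19095158]
knob 848
((0.6274418830871582, 0.19317390024662018), 0.013035536743700504) 0.1218992927673439
lid 11711
((0.6275801658630371, 0.19315557181835175), 0.05598970502614975) 0.0859904796675336
seal 318
((0.4698032736778259, 0.02694234438240528), 0.03374160826206207) 0.03178852375006523
sleeve 210
((0.6494001150131226, -0.1689419448375702), 0.028284937143325806) 0.049670954333376795
plunger 46
((0.43298593163490295, -0.23680661618709564), 0.010015308856964111) 0.052235033326567586
open rim wrist 1251
((0.46198272705078125, 0.2250228226184845), 0.05089003965258598) 0.0693376642421229
open rim top 0
```

>>> {"api": "carry_out", "payload": {"commands": [[100,[0.03,-0.03,0.5],0],[100,[0,0,0.8],0],[100,[0,0,0.8],0],[100,[0,0,0.7],0],[100,[0,0,0.4],0],[100,[0,0,0.07],0],[100,[0,0,0],0],[0,[0,0,0],0],[0,[0,0,0],0],[0,[0,0,0],0]]}}

```text
t: 29.85
position: [0.6283, 0.1931, 0.0621]
eef_rot: [[1.0, -0.0, 0.002], [-0.0, -1.0, 0.0], [0.002, -0.0, -1.0]]
force: [-0.4, 0.3, -0.3]
grip_width: 0.512
grasp_force: 0.0
```

>>> {"api": "carry_out", "payload": {"commands": [[0,[0,0,0],0],[0,[0,0,0],0],[0,[0,0,0],0],[0,[0,0,0],0],[0,[0,0,0],0]]}}

```text
t: 30.35
position: [0.6281, 0.1931, 0.0616]
eef_rot: [[1.0, -0.0, 0.001], [-0.0, -1.0, 0.0], [0.001, -0.0, -1.0]]
force: [-0.3, 0.9, 5.2]
grip_width: 0.292
grasp_force: 59.2
```

>>> {"api": "carry_out", "payload": {"commands": [[0,[0,0,-0.2],0],[0,[0,0,-0.4],0],[0,[0,0,-0.8],0],[0,[0,0,-0.8],0],[0,[0,0,-0.8],0],[0,[-0.4,-0.08,0],0],[0,[-0.8,-0.16,0],0],[0,[-0.8,-0.16,0],0],[0,[-0.8,-0.16,0],0],[0,[0,0,0],0]]}}

```text
t: 31.35
position: [0.5127, 0.2161, 0.1816]
eef_rot: [[1.0, 0.002, -0.001], [0.002, -1.0, 0.0], [-0.001, -0.0, -1.0]]
force: [0.6, -0.4, -2.6]
grip_width: 0.287
grasp_force: 59.2
```

```bash
python3 - <<'E'
from h import *
s=manip.state();print(s['position'],np.array(s['eef_rot'])[:,2].round(3),s['grip_width'])
w=get('wrist'); save(w,'w8.png'); P=cloud(w); T=get('top'); Q=cloud(T); S=get('scene'); U=cloud(S)
def b(P,lo,hi,nm,r,x,y):
    q=P[(P[...,2]>lo)&(P[...,2]<hi)&(np.hypot(P[...,0]-x,P[...,1]-y)<r)]
    print(nm,len(q)); 
    if len(q)>3: print(cv2.minEnclosingCircle(q[:,:2].astype(np.float32)),q[:,2].mean())
for n,X in(('w',P),('top',Q),('sc',U)): b(X,.066,.073,n+' rim',.056,.462,.2255)
t=s['position']; b(P,t[2]+.018,t[2]+.03,'lid plate',.065,t[0],t[1])
E
```

```text
[0.5126772  0.2161409  0.18156144] [-0.001  0.    -1.   ] 0.28718405802969
w rim 0
top rim 61
((0.4623037874698639, 0.22501815855503082), 0.04978965222835541) 0.06950549335581624
sc rim 139
((0.46357399225234985, 0.22958922386169434), 0.05019276216626167) 0.06815281843984088
lid plate 24905
((0.5122653245925903, 0.21619975566864014), 0.056344129145145416) 0.20592416441452072
```

View pics/w8.png

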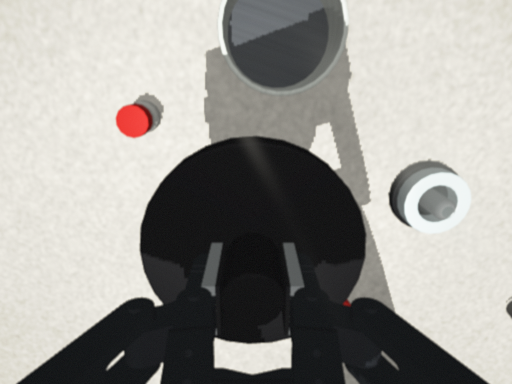

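The lid is held level, centred on the tool. The seal is seated on its post at (430,200). Now onto the open canister.

>>> {"api": "carry_out", "payload": {"commands": [[0,[-0.63,-0.12,0],0],[0,[-0.63,-0.125,0],0],[0,[0,0,0],0],[0,[0,0,0.5],0],[0,[0,0,0.7],0],[0,[0,0,0.7],0],[0,[0,0,0.5],0],[0,[0,0,0.3],0],[0,[0,0,0.1],0],[0,[0,0,0],0]]}}

```text
t: 32.5
position: [0.4659, 0.2251, 0.0691]
eef_rot: [[1.0, -0.001, 0.0], [-0.001, -1.0, -0.0], [0.0, 0.0, -1.0]]
force: [0.3, -0.5, -2.3]
grip_width: 0.286
grasp_force: 59.3
```

>>> {"api": "carry_out", "payload": {"commands": [[0,[0,0,0.05],0],[0,[0,0,0.05],0],[0,[0,0,0],0]]}}

```text
t: 32.8
position: [0.4655, 0.2252, 0.0652]
eef_rot: [[1.0, -0.0, 0.001], [-0.0, -1.0, 0.0], [0.001, -0.0, -1.0]]
force: [0.2, -0.7, -2.7]
grip_width: 0.284
grasp_force: 59.3
```

>>> {"api": "carry_out", "payload": {"commands": [[0,[-0.08,-0.01,0],0],[0,[0,0,0.05],0],[0,[0,0,0.04],0],[0,[0,0,0],0]]}}

```text
t: 33.2
position: [0.4622, 0.2256, 0.0616]
eef_rot: [[1.0, -0.0, 0.0], [-0.0, -1.0, 0.0], [0.0, -0.0, -1.0]]
force: [-1.7, -0.7, 0.7]
grip_width: 0.284
grasp_force: 59.4
```

>>> {"api": "carry_out", "payload": {"commands": [[0,[0,0,0.03],0],[0,[0,0,0],0]]}}

```text
t: 33.4
position: [0.4622, 0.2256, 0.0615]
eef_rot: [[1.0, -0.0, 0.0], [-0.0, -1.0, 0.0], [0.0, -0.0, -1.0]]
force: [-7.0, -2.6, 8.8]
grip_width: 0.286
grasp_force: 60.5
```

The lid is down on the rim. I release and retreat.

>>> {"api": "carry_out", "payload": {"commands": [[100,[0,0,0],0],[100,[0,0,0],0],[100,[0,0,0],0],[100,[0,0,0],0],[100,[0,0,0],0],[100,[0,0,0],0],[100,[0,0,-0.5],0],[100,[0,0,-0.9],0],[100,[0,0,-0.9],0],[100,[0,0,-0.9],0]]}}

```text
t: 34.4
position: [0.4619, 0.2255, 0.1894]
eef_rot: [[1.0, -0.0, -0.0], [-0.0, -1.0, -0.0], [-0.0, 0.0, -1.0]]
force: [1.6, -0.1, -0.2]
grip_width: 0.997
grasp_force: 0.0
```

>>> {"api": "carry_out", "payload": {"commands": [[100,[0.8,0,-0.4],0],[100,[0.8,0,0],0],[100,[0.8,0,0],0],[100,[0,0,0],0],[100,[0,0,0],0],[100,[0,0,0],0],[100,[0,0,0],0]]}}

```text
t: 35.1
position: [0.5575, 0.2258, 0.2048]
eef_rot: [[1.0, 0.0, 0.001], [0.0, -1.0, 0.0], [0.001, -0.0, -1.0]]
force: [-0.5, -0.0, -0.4]
grip_width: 0.998
grasp_force: 0.0
```

```bash
python3 - <<'E'
from h import *
s=manip.state();print(s['t'],s['position'],s['force'])
T=get('top'); save(T,'end.png'); Q=cloud(T)
def b(P,lo,hi,nm,r,x,y):
    q=P[(P[...,2]>lo)&(P[...,2]<hi)&(np.hypot(P[...,0]-x,P[...,1]-y)<r)]
    print(nm,len(q)); 
    if len(q)>3: print(cv2.minEnclosingCircle(q[:,:2].astype(np.float32)),q[:,2].mean(),q[:,2].std())
b(Q,.08,.092,'lid',.065,.462,.226); b(Q,.115,.128,'knob',.03,.462,.226)
b(Q,.027,.037,'seal',.042,.47,.027); b(Q,.045,.055,'sleeve',.05,.65,-.168);b(Q,.045,.058,'plunger',.04,.433,-.236);b(Q,.02,.115,'flask',.045,.683,-.0034)
E
```

```text
35.1 [0.55752442 0.2257656  0.20478065] [-0.45480614 -0.02637982 -0.39399478]
lid 188
((0.4625224769115448, 0.22401726245880127), 0.0557870976626873) 0.08521268950667692 0.002030732543750761
knob 0
seal 322
((0.4698519706726074, 0.026864666491746902), 0.03375809267163277) 0.03187656001334141 0.0020137031287837943
sleeve 213
((0.6489827632904053, -0.16882365942001343), 0.028636891394853592) 0.04979188027366252 0.002119925714614448
plunger 47
((0.4325486421585083, -0.23629212379455566), 0.009945468977093697) 0.05274524616803477 0.0025821149637995904
flask 287
((0.6873977184295654, -0.0038361642509698868), 0.0248004961758852) 0.06657386733343412 0.03260837608376539
```

View pics/end.png

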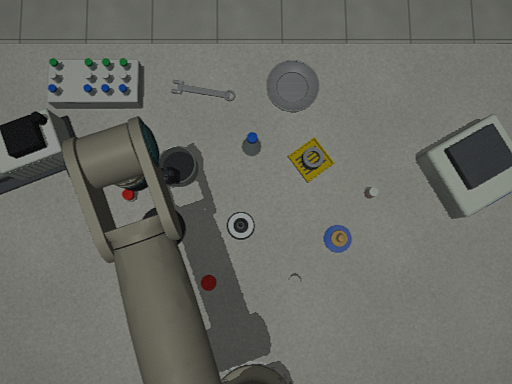

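Everything is in place: the plunger on its pad (338,239), the sleeve in the tray (311,158), the seal on the post (240,226), and the lid's visible part at 0.085 m on the rim. The flask hasn't moved. I hand the job in.

```bash
python3 -c "
from plant import manip; print(manip.close_job())"
```

```text
the job is handed in; nothing more can be done
None
```

I took the stack apart in order, put all four pieces in their places with the flask unmoved, and handed the job in at about 35 s; `close_job()` returned no verdict, so I can't confirm the judge's result.

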